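# Seal the tilted scoop jar: squeeze its clamp band shut with the clamp pliers

### The arm

A 6-joint arm with a two-finger parallel gripper is mounted at the origin on a cart in front of the work surface, level with it; the furniture and walls round the work are solid. World frame = base frame: x ahead of the robot, y to its left, z up, the work surface at z = 0. Lengths are in m, angles in rad, forces in N, time in s.
With the tool pointing down it reaches from about 0.3 to 0.95 m from the base axis. Payload 3.1 kg.
Tool frame: the origin (TCP) lies on the centre line of the jaws, within the pads' length; the fingertips stand arm.tcp_to_tips ahead of it and the grasp point (between the pads) lies 2 mm behind it (arm.tcp_to_tips is the distance from the TCP to the fingertips, in m); z points along the fingers, y is the line along which they close (so a half turn about z gives the same grasp; the last joint's range is limited). The gripper opens to 85 mm and grips with 20 to 120 N. Pads are 22 mm wide; open, the fingers measure 114 mm over their backs; the gripper's body (76 mm by 85 mm) begins 54 mm behind the grasp point. The pads swing forward as they close: fully open they stand 13 mm farther back than shut.
Start: joints at [1.065, 0.308, 1.634, -0, 1.2, -0.07], TCP at [0.264, 0.567, 0.211] pointing down, gripper open.
Joint ranges: [-3.06, 3.06], [-0.79, 1.96], [0.05, 2.63], [-1.19, 4.34], [0.05, 2.64], [-2.94, 2.94]. Speed limits (rad/s): [2.79, 2.79, 3.14, 3.14, 3.14, 3.14].

### API

Orientations are given as a rotation vector (axis times angle).
In Python, from rig import arm, cams gives the robot as it stands.
- The arm moves only by the tool jog_arm, never from a script. Its argument "steps" is one flat list of numbers, 7 for each row, row after row: the shift along the tool's x, y, z in m, then the turn, a rotation vector about the tool's x, y, z in degrees, then the opening, from 0 (shut) to 1 (fully open). A call has 1 to 12 rows; each row is the pose to reach, as a shift and turn from the pose commanded when the call began, along the tool's axes at that moment; what a row does not reach only later rows make up. A row lasts 1/10 s, in which the tool goes at most 50 mm and 8.59 degrees, less where a joint would pass 70% of its speed; a pose out of reach is approached as far as the arm can. A call with a gripper value outside its range is refused whole. The fingers move at their own pace and stop on an object; "squeeze" is the grip in N (left out, the last holds). Time passes only in rows, so rows that repeat a pose let the fingers close. It gives the time, the measured TCP pose, the force, the opening and the grip force at its end, in the units of the state.
- arm.read_state(): the state, without advancing time (a new reading comes with each control period).
- cams.snapshot(name): name is "scene" or "top" or "wrist"; returns a dict with "img" (420x560x3 uint8, red, green, blue), "fovy" (degrees; the focal length in pixels is half the picture's height over the tangent of half this angle, whatever the lens; pixels are square), "cx", "cy" (the principal point, pixels), "k1" (the pictures are not rectified: a ray, as slopes to the right and down, at radius r is drawn at 1 + k1 r^2 times it, then the intrinsics apply), "xyz" and "orientation" of the camera in the world. Camera axes: x right, y up, looking along -z (the intrinsics and any distortion apply to the point x, -y, -z); pixel columns grow to the right and rows downward; lengths in m; the calibration is good to about 2 mm. A picture is of the moment at which its call begins. There is no depth.
- arm.sign_off(): hands the job in; it is judged then, once.
The state is a dict: "t": time; "q": joint angles; "dq": joint speeds; "effort": joint torques, N m; "tcp_pos": TCP position; "orientation": TCP orientation; "ft_force": force on the tool from outside, world axes, zero at the start; "torque": the same for the moment, N m; "width": finger opening in m; "gripper_force": force on a finger pad.
Only numpy, scipy, OpenCV 4.12 (cv2) and the standard library are available. Lean on these libraries where they do the work, as an engineer would, in place of code of your own. Each camera call takes 0.05 s, during which the arm holds its last target. There are 200 camera calls.

### The job

Seal the tipped scoop jar for the night: pick up the clamp pliers by their handles, hold them square to the leaning jar with the jaws astride the two steel ears of the open clamp band round its lid, and squeeze only as hard as it takes until the catch clicks and the band stays shut by itself. Use the pliers, not the fingers, on the band, and do not crush it. Then lay the pliers back flat on the table, the same side up, without dropping them, and leave the candle tins and the mug where they stand.

Things in the scene. Friction and masses are not known exactly. Their poses are not given: they have to be found in the camera images.
- pliers: black-gripped steel clamp pliers, 180 long, 20 thick, 0.14 kg, lying flat. Origin: under the pivot pin, on the underside. x: from pivot to jaws; z: up as they lie (mid thickness z +10). A spring holds them open: handles 61 apart outside, jaws 47 apart inside; let go, they open again. Handles held 55 apart: jaws 41 apart, spring about 5 N; handles 33: jaws 16
- pliers_jaws (a point): point midway between the two round jaw noses (10 in diameter, 19 tall), 60 ahead of the pivot, mid thickness; axes as the pliers
- pliers_grip (a point): point midway between the handles' flat outer cheeks, 55 behind the pivot, mid thickness (10 above the table as they lie): the balance point, to be pinched across from above with the fingers closing along the pliers' y. The cheeks run parallel when 55 apart; pinched there and only lightly closed, the pliers hang level and stay open. Handles are 20 tall
- jar_stand: fixed light-wood stand, 128 x 140, sloping seat, that carries the jar leaning 30 degrees towards the stand's -y side (the robot's right). Origin: centre of its underside on the table; z up; the ears of the band point to its -x side (the robot)
- jar: white jar, 94 in diameter, with wooden lid and knob, fixed on the stand. Origin: centre of its bottom. z: along the jar's leaning axis, 30 degrees from vertical; -x: from the axis out towards the ears; y: across the ears, from right ear to left ear. The band lies 120 along z, the knob's top 154
- ears_mid (a point): point on the jar, axes as the jar: where the jaws' midpoint belongs, between the ears, 67 out from the jar's axis and 11 short of the ears' ends. Jaws come in along the jar's +x, pliers' x along jar x and pliers' z along jar z
- ear_left (a point): middle of the left (+y) ear where a jaw presses it. Ear: flat steel plate 31 long (47 to 78 from the jar's axis), 20 tall along the jar's axis, 4 thick, on the left half hoop, which swings on a pin behind the jar. Left and right ear points are 25 to 31 apart at the start; shut and latched 12.5. Between 14.5 and 20 the catch has not clicked and lets go again
- ear_right (a point): the same point of the right (-y) ear. On top of the ears, nearer the jar (49 to 59 from its axis), a hook strap from the left ear rides down a sprung roller on the right ear and drops behind it with a click. The ears need about 7 N each; with the spring and friction that takes 25 to 50 N on the handles; a fast squeeze over 65 N crushes it. A rubber stop ends the travel at 10.5 apart
- candle_tin_a: candle tin with a white top and coloured band, 64 in diameter, 45 tall, a bystander near the jar; origin: centre of its underside
- candle_tin_b: the other candle tin, 64 in diameter, 45 tall, a bystander; origin: centre of its underside
- mug: cream mug, 78 in diameter, 84 tall, standing beyond the pliers, a bystander; origin: underside

How it is judged:
On the way, in this order (a step that is already met when the one before it is completed fails the run):
1. the jaws of the pliers stand astride the ears of the open band, the pliers square to the leaning jar (distance between pliers_jaws and ears_mid below 0.022 m and angle between the z axis of pliers and the z axis of jar, either way round below 0.25 rad and distance between ear_left and ear_right above 0.016 m), for 0.1 s.
2. the pliers squeeze the ears together until the catch has clicked (distance between ear_left and ear_right below 0.014 m and distance between pliers_jaws and ears_mid below 0.022 m), for 0.1 s.
At the end, for the whole second after the job is handed in: the band is latched by itself (ear points less than 14 mm apart with nothing pressing them) and the pliers lie flat and still on the table, same side up (underside within 8 mm of the table, within 0.1 rad), clear of the jar (distance between ear_left and ear_right below 0.014 m and height (world z) of pliers between -0.01 and 0.008 m and angle between pliers's own z axis and vertical below 0.1 rad and linear speed of pliers below 0.02 m/s and contact force between pliers and jar_stand below 0.1 N); the robot touches nothing.
It fails at once if the fingers themselves press on the jar, its band or its stand (contact force between the fingers and jar_stand above 2 N).
It fails at once if the band is crushed by the pliers (contact force between pliers and jar_stand above 100 N).
It fails at once if the pliers are dropped from more than about 4 cm (contact force between the fingers and pliers below 0.05 N and linear speed of pliers above 0.9 m/s).
It fails at once if a candle tin or the mug is moved by more than 3 cm (distance of any of candle_tin_a, candle_tin_b, mug from where it was at the start of the episode above 0.03 m).
It also fails if it takes over 51 s, if anything falls off the work surface, if the arm or the gripper's body presses on something with over 40 N, if the wrist force passes 120 N, or if a joint passes its speed limit or range.

## Working session

There is one attempt and no reset: what is moved stays moved. The work goes in short steps, Python scripts to look and compute and a tool call to move; the robot and the scene stay as the last step left them, time stands still between calls to the robot, and variables do not carry over. Pictures are saved under pics/ and viewed, at most 10 in all, crops included, and the job is handed in when it is done.

Besides the shell and the picture viewer there is one more tool, called after "Request:" as name(argument=value, ...) on one line, values as JSON. jog_arm: Moves the arm, as the interface text tells. Its arguments: {"type":"object","properties":{"steps":{"type":"array"},"squeeze":{"type":"number"}},"required":["steps"]}

```bash
mkdir -p pics; ls
cat > h.py <<'E'
import numpy as np, cv2, json
from scipy.spatial.transform import Rotation as R
from rig import arm, cams
def snap(n,f=None):
    s=cams.snapshot(n)
    if f: cv2.imwrite(f,s["img"][:,:,::-1])
    return s
def K(s):
    f=s["img"].shape[0]/2/np.tan(np.radians(s["fovy"])/2); return f
def Rc(s):
    o=np.array(s["orientation"]); return R.from_rotvec(o) if o.size==3 else R.from_matrix(o)
def proj(s,P):
    P=np.atleast_2d(P); c=Rc(s).inv().apply(P-np.array(s["xyz"]))
    a=c[:,0]/-c[:,2]; b=-c[:,1]/-c[:,2]; r2=a*a+b*b; k=1+s["k1"]*r2; f=K(s)
    return np.c_[s["cx"]+f*a*k, s["cy"]+f*b*k]
def ray(s,uv):
    uv=np.atleast_2d(np.array(uv,float)); f=K(s); d=(uv-[s["cx"],s["cy"]])/f; u=d.copy()
    for _ in range(30): u=d/(1+s["k1"]*(u**2).sum(1,keepdims=True))
    v=np.c_[u[:,0],-u[:,1],-np.ones(len(u))]; return Rc(s).apply(v)
def plane(s,uv,z):
    d=ray(s,uv); o=np.array(s["xyz"]); return o+d*((z-o[2])/d[:,2])[:,None]
E
python3 - <<'E'
from h import *
for n in("scene","top"):
    s=snap(n,f"pics/{n}0.png"); print(n,{k:v for k,v in s.items() if k!="img"})
print(arm.read_state(), arm.tcp_to_tips)
a=cv2.imread("pics/scene0.png")
E
```

```text
pics
scene {'fovy': 47.140678811876406, 'cx': 277.3274110235962, 'cy': 210.77013039261482, 'k1': -0.13406401972535065, 'xyz': array([ 0.05150068, -0.14173349,  0.86458505]), 'orientation': array([ 0.59574783, -0.33787781, -0.97922998])}
top {'fovy': 55.96970153203591, 'cx': 283.9967316046531, 'cy': 205.36582081131675, 'k1': 0.011749517051064579, 'xyz': array([0.4544062 , 0.12437327, 1.03343396]), 'orientation': array([ 0.10038998, -0.08504243, -1.58646495])}
{'t': 0.1, 'q': array([ 1.06533006e+00,  3.08949465e-01,  1.63507378e+00,  2.07568470e-05,
        1.19974168e+00, -6.97144536e-02]), 'dq': array([ 0.00074752,  0.00119946, -0.00451226,  0.00021143, -0.00187494,
       -0.0016726 ]), 'effort': array([-5.16341170e-04, -4.16406655e+01, -2.77645755e+01, -2.10404392e-04,
        3.91438720e-03, -3.43413797e-05]), 'tcp_pos': array([0.26344058, 0.56587113, 0.20993544]), 'orientation': array([-0.67894886, -3.06669769,  0.00326278]), 'ft_force': array([0.06729787, 0.07076067, 0.55439175]), 'torque': array([-0.02638589,  0.03467119, -0.0223993 ]), 'gripper_force': 0.0, 'width': 0.0854652383359544} 0.017
```

View pics/scene0.png

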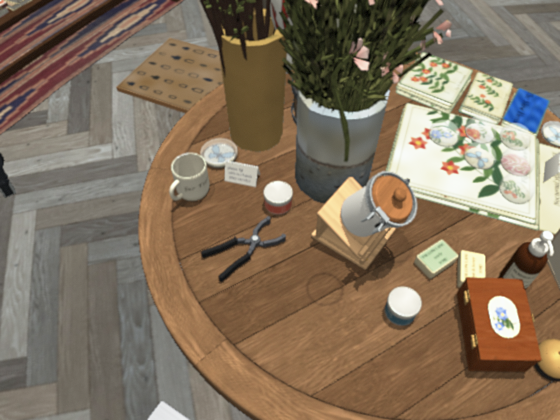

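View pics/top0.png

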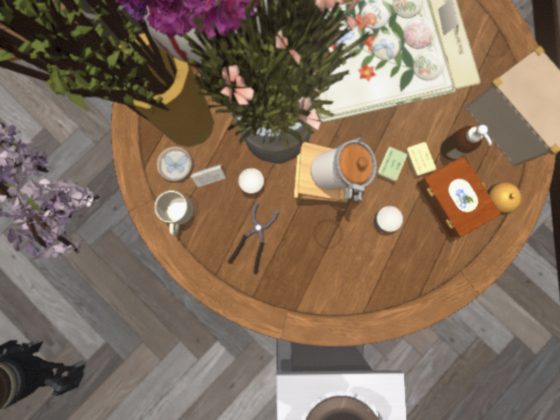

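The scene view shows the pliers (pivot ~(255,239)), the jar with its ears (~(378,218)), the tins at (278,197) and (404,305), and the mug at (190,177). In the top view the pivot is at (258,227) and the ears at ~(355,190). I'll enlarge crops of both.

Run:
```python
import cv2,numpy as np
a=cv2.imread("pics/scene0.png");b=cv2.imread("pics/top0.png")
def c(i,x,y,w,h,z):
    return cv2.resize(i[y:y+h,x:x+w],None,fx=z,fy=z,interpolation=cv2.INTER_CUBIC)
cv2.imwrite("pics/c1.png",np.hstack([c(a,195,210,100,75,4),c(b,215,195,100,75,4)]))
cv2.imwrite("pics/c2.png",np.hstack([c(a,310,165,110,105,3.6),c(b,285,130,110,105,3.6)]))
```

```text
(no output)
```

View pics/c1.png

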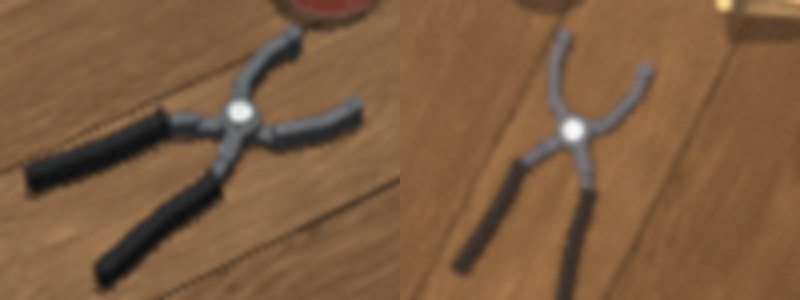

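View pics/c2.png

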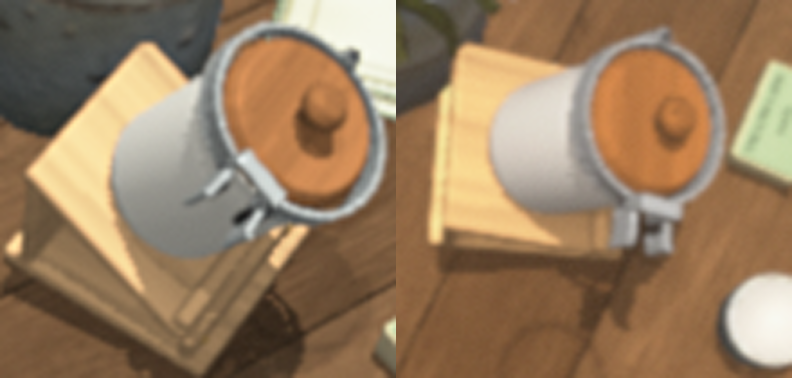

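```bash
cat >> h.py <<'E'
from scipy.optimize import least_squares
def jarR(psi): return R.from_euler('z',psi)*R.from_euler('x',30,degrees=True)
E
python3 - <<'E'
from h import *
S=snap("scene");T=snap("top")
# pliers
obs=[(S,(255,238),(0,0,.021)),(S,(268.75,219),(.060,.0285,.019)),(S,(283.5,236.5),(.060,-.0285,.019)),
(T,(258.25,227.5),(0,0,.021)),(T,(255.75,205),(.060,.0285,.019)),(T,(277,213),(.060,-.0285,.019))]
def f(p): return np.concatenate([(proj(s,R.from_euler('z',p[2]).apply(m)+[p[0],p[1],0])-uv)[0] for s,uv,m in obs])
r=least_squares(f,[.5,.2,0]);print("pliers",r.x,np.degrees(r.x[2]),r.fun.round(1))
for s,uv in((S,(203.75,255.5)),(S,(221.25,279.5)),(T,(230.25,262))): print("handle end",plane(s,uv,.018))
o2=[(S,(400.3,192.8),(0,0,.154)),(T,(363.05,161.1),(0,0,.154)),(S,(382.8,214.4),(-.054,0,.134)),(T,(356.9,187.5),(-.054,0,.134)),
(T,(352.8,198.9),(-.078,0,.130))]
def g(p): return np.concatenate([(proj(s,jarR(p[3]).apply(m)+p[:3])-uv)[0] for s,uv,m in o2])
r=least_squares(g,[.6,0,.05,0]);p=r.x;print("jar",p,np.degrees(p[3]),r.fun.round(1))
print("ears_mid",jarR(p[3]).apply([-.067,0,.12])+p[:3])
for n,s,uv,z in(("tinA",S,(278,190),.045),("tinA",T,(251,181),.045),("tinB",S,(404,298),.045),("tinB",T,(389,219),.045),("mug",S,(190,163),.084),("mug",T,(174,208),.084)): print(n,plane(s,uv,z))
q=arm.read_state();print(R.from_rotvec(q["orientation"]).as_matrix().round(3))
E
```

```text
pliers [ 0.51456905  0.20011285 -0.41202471] -23.60727718373232 [-2.2  1.3 -0.1 -0.9  0.2 -0.7  0.1  1.5  1.6 -1.6  0.6 -1.2]
handle end [[0.42839134 0.26558974 0.018     ]]
handle end [[0.40131869 0.20149615 0.018     ]]
handle end [[0.43192826 0.27260279 0.018     ]]
jar [ 0.65344887  0.03389953  0.0611098  -0.08566028] -4.907972681313359 [-0.  -0.1  1.  -0.  -3.1  0.3 -0.1 -0.8  2.3 -1.2]
ears_mid [ 0.5815612  -0.02014826  0.16503285]
tinA [[0.64166889 0.21568119 0.045     ]]
tinA [[0.63527115 0.21572991 0.045     ]]
tinB [[ 0.53962058 -0.12989272  0.045     ]]
tinB [[ 0.53233053 -0.1287854   0.045     ]]
mug [[0.57736472 0.40658824 0.084     ]]
mug [[0.56528677 0.39922049 0.084     ]]
[[-0.907  0.422 -0.001]
 [ 0.422  0.907 -0.001]
 [ 0.    -0.001 -1.   ]]
```

Request:
jog_arm(steps=[-0.327,-0.228,0.04,0,0,-1.4,1,-0.327,-0.228,0.04,0,0,-1.4,1,-0.327,-0.228,0.04,0,0,-1.4,1,-0.327,-0.228,0.04,0,0,-1.4,1,-0.327,-0.228,0.04,0,0,-1.4,1,-0.327,-0.228,0.04,0,0,-1.4,1,-0.327,-0.228,0.04,0,0,-1.4,1,-0.327,-0.228,0.04,0,0,-1.4,1,-0.327,-0.228,0.04,0,0,-1.4,1,-0.327,-0.228,0.04,0,0,-1.4,1,-0.327,-0.228,0.04,0,0,-1.4,1,-0.327,-0.228,0.04,0,0,-1.4,1], squeeze=20)

```text
t: 1.4
tcp_pos: [0.4634, 0.2232, 0.1712]
orientation: [-0.638, -3.076, -0.0]
ft_force: [0.8, 0.7, 1.0]
width: 0.0851
gripper_force: 0.0
```

Run:
```python
from h import *
s=snap("wrist","pics/w1.png");print({k:v for k,v in s.items() if k!="img"});q=arm.read_state();print(q["t"],q["tcp_pos"],q["orientation"],q["q"])
print(proj(s,R.from_euler('z',-.412).apply([[0,0,.021],[-.055,0,.02],[.06,.0285,.019],[.06,-.0285,.019]])+[.5146,.2,0]))
```

```text
{'fovy': 63.11105030423442, 'cx': 277.45191257127624, 'cy': 212.21149950738624, 'k1': -0.04562958569901791, 'xyz': array([0.4011915 , 0.24843211, 0.33195838]), 'orientation': array([-0.23553647, -0.15470562,  1.15442619])}
1.45 [0.46338279 0.22322719 0.17117087] [-6.37900467e-01 -3.07607989e+00 -4.21943501e-04] [ 3.64081254e-01  1.39426351e-01  1.92781189e+00  2.98357688e-04
  1.07426609e+00 -7.97904701e-01]
[[278.12627527 250.38751433]
 [278.32237835 194.85879245]
 [305.65165588 304.22097267]
 [250.19242481 304.0857632 ]]
```

View pics/w1.png

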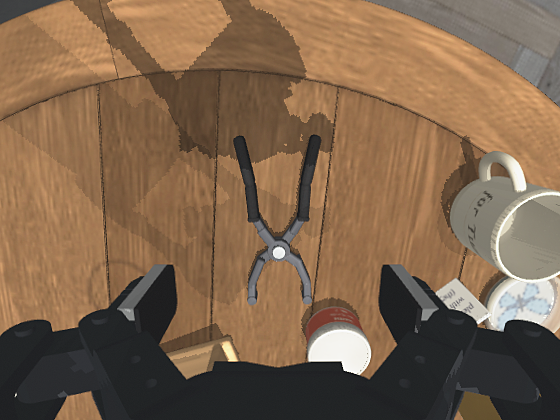

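The wrist view shows the pivot at (279,253), the jaw noses at (252,297) and (306,298), and the handle ends at (240,140) and (316,139), which agrees with my estimate. I'll refine it from this picture.

Run:
```python
from h import *
s=snap("wrist")
piv=plane(s,(279,253),.021)[0];j=plane(s,[(252,298),(306,299)],.019).mean(0);h=plane(s,[(240,139),(316,138)],.018)
print(piv,j,h,h.mean(0)); d=j-h.mean(0); a=np.arctan2(d[1],d[0]);print(np.degrees(a))
g=piv-.055*np.array([np.cos(a),np.sin(a),0]);q=arm.read_state();Rt=R.from_rotvec(q["orientation"]);g[2]=.019
print(g,Rt.inv().apply(g-q["tcp_pos"]),np.degrees(np.arctan2(*Rt.as_matrix()[1::-1,1])))
```

```text
[0.51747541 0.1997585  0.021     ] [0.56409761 0.17965402 0.019     ] [[0.40360167 0.21065632 0.018     ]
 [0.43001572 0.27385428 0.018     ]] [0.4168087 0.2422553 0.018    ]
-23.02664242840196
[0.46685764 0.22127225 0.019     ] [-0.00390369 -0.00042062  0.152185  ] 66.5736140313805
```

Request:
jog_arm(steps=[-0.004,-0.0005,0.05,0,0,0,1,-0.004,-0.0005,0.09,0,0,0,1,-0.004,-0.0005,0.12,0,0,0,1,-0.004,-0.0005,0.14,0,0,0,1,-0.004,-0.0005,0.149,0,0,0,1,-0.004,-0.0005,0.149,0,0,0,1,-0.004,-0.0005,0.149,0,0,0,0.65,-0.004,-0.0005,0.149,0,0,0,0.65,-0.004,-0.0005,0.149,0,0,0,0.65,-0.004,-0.0005,0.149,0,0,0,0.65,-0.004,-0.0005,0.149,0,0,0,0.65,-0.004,-0.0005,0.149,0,0,0,0.65])

```text
t: 2.7
tcp_pos: [0.4677, 0.2198, 0.0224]
orientation: [0.642, 3.075, 0.0]
ft_force: [-0.5, 0.3, 0.5]
width: 0.0558
gripper_force: 0.0
```

Request:
jog_arm(steps=[0,0,0,0,0,0,0.65,0,0,0,0,0,0,0.64,0,0,0,0,0,0,0.64,0,0,0,0,0,0,0.64])

```text
t: 3.1
tcp_pos: [0.4675, 0.2198, 0.022]
orientation: [-0.642, -3.075, 0.0]
ft_force: [-0.5, -0.0, -0.3]
width: 0.0549
gripper_force: 0.0
```

Run:
```python
from h import *
s=snap("wrist","pics/w2.png");q=arm.read_state();print(q["width"],q["gripper_force"],q["tcp_pos"])
```

```text
0.054870356044992415 0.0 [0.46747665 0.21977083 0.02201124]
```

View pics/w2.png

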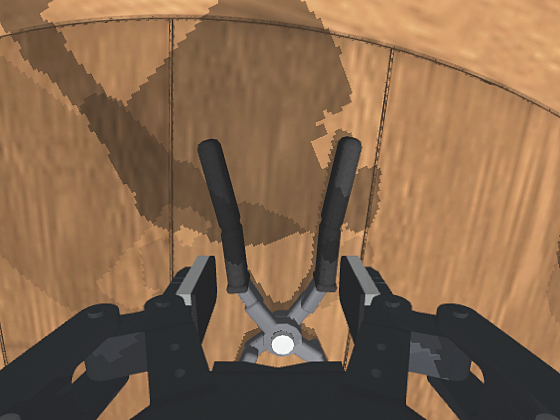

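The pads (edges at x≈215 and 340, rows 258–330) stand outside the handles and seem too near the pivot (283,345). The handle ends are at (209,145) and (348,143). I'll check this numerically.

Run:
```python
from h import *
s=snap("wrist");q=arm.read_state();Rt=R.from_rotvec(q["orientation"])
print("tcp etc",proj(s,Rt.apply([[0,0,0],[0,0,.017],[0,.0275,0],[0,-.0275,0],[0,.0275,.017],[0,-.0275,.017],[.011,.0275,.017],[.011,.0275,-.01]])+q["tcp_pos"]).round(0).tolist())
for uv,z in(((283,345),.021),((209,143),.018),((348,141),.018),((235,290),.02),((325,288),.02)): 
    p=plane(s,uv,z)[0]; print(uv,p.round(4),Rt.inv().apply(p-q["tcp_pos"]).round(4))
```

```text
tcp etc [[281.0, 257.0], [280.0, 245.0], [335.0, 256.0], [226.0, 256.0], [330.0, 245.0], [231.0, 245.0], [331.0, 226.0], [339.0, 243.0]]
(283, 345) [0.5168 0.1999 0.021 ] [-0.0532  0.0015  0.001 ]
(209, 143) [0.4023 0.211  0.018 ] [ 0.0562 -0.0341  0.004 ]
(348, 141) [0.4278 0.2719 0.018 ] [0.0572 0.0319 0.004 ]
(235, 290) [0.4761 0.1899 0.02  ] [-0.0199 -0.024   0.002 ]
(325, 288) [0.494  0.2338 0.02  ] [-0.0187  0.0235  0.002 ]
```

Request:
jog_arm(steps=[0,0,0,0,0,0,0.6,0,0,0,0,0,0,0.6,0,0,0,0,0,0,0.6,0,0,0,0,0,0,0.6])

```text
t: 3.6
tcp_pos: [0.4675, 0.2198, 0.0221]
orientation: [0.642, 3.075, 0.0]
ft_force: [0.0, 0.8, -0.8]
width: 0.0516
gripper_force: 0.0
```

Run:
```python
from h import *
q=arm.read_state();print(q["width"],q["gripper_force"],q["tcp_pos"])
w=snap("wrist")["img"];s=snap("scene");u=proj(s,q["tcp_pos"])[0].astype(int);print(u)
i=s["img"][max(u[1]-60,0):u[1]+50,u[0]-60:u[0]+60]
i=cv2.resize(i,None,fx=3.6,fy=3.6,interpolation=cv2.INTER_CUBIC);w=cv2.resize(w[100:360,150:410],(i.shape[0],i.shape[0]))
o=np.hstack([i,w])[:,:,::-1];print(o.shape);cv2.imwrite("pics/c3.png",o[:, :800] if o.shape[1]>800 else o)
```

```text
0.051591902166130965 0.0 [0.46753225 0.21980204 0.02209597]
[232 250]
(396, 828, 3)
```

View pics/c3.png

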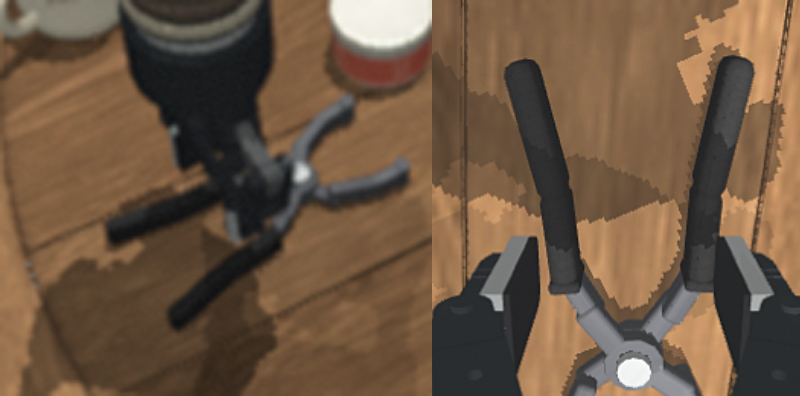

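In the scene crop the near fingertip ends at crop (236,240), about pixel (237.5,256.5). In the wrist crop the pads are still clear of the handles. I'll work out the tip height from this.

Run:
```python
from h import *
q=arm.read_state();Rt=R.from_rotvec(q["orientation"]);s=snap("scene");w=snap("wrist")
for z in(-.04,-.03,-.02,-.01,0,.01,.017):
    P=Rt.apply([[.011,-.026,z],[-.011,-.026,z],[.011,-.04,z],[-.011,-.04,z]])+q["tcp_pos"]; print(z,proj(s,P).round(1).tolist(),proj(w,P).round(0).tolist())
for uv in((239,172),(337,172)):pass
# handle outer edges in wrist picture, crop scale 260/396 off (150,100)
f=lambda x,y:(150+(x-432)*260/396,100+y*260/396)
for c in((505,75),(753,75),(548,285),(688+28,285),(540,195),(722,195)):
    p=plane(w,f(*c),.012)[0];print(c,Rt.inv().apply(p-q["tcp_pos"]).round(4))
```

```text
-0.04 [[233.1, 251.6], [242.5, 246.3], [236.9, 256.5], [246.3, 251.2]] [[214.0, 270.0], [217.0, 320.0], [178.0, 270.0], [182.0, 320.0]]
-0.03 [[233.5, 254.3], [242.8, 249.1], [237.2, 259.2], [246.6, 253.9]] [[218.0, 260.0], [221.0, 307.0], [185.0, 260.0], [188.0, 307.0]]
-0.02 [[233.8, 257.0], [243.1, 251.8], [237.5, 261.9], [246.8, 256.6]] [[222.0, 251.0], [224.0, 296.0], [190.0, 251.0], [194.0, 296.0]]
-0.01 [[234.2, 259.6], [243.3, 254.4], [237.8, 264.5], [247.0, 259.2]] [[225.0, 243.0], [227.0, 285.0], [196.0, 243.0], [199.0, 285.0]]
0 [[234.5, 262.2], [243.6, 257.0], [238.1, 267.0], [247.2, 261.8]] [[228.0, 236.0], [230.0, 276.0], [200.0, 236.0], [203.0, 276.0]]
0.01 [[234.8, 264.7], [243.8, 259.6], [238.4, 269.6], [247.5, 264.3]] [[231.0, 230.0], [232.0, 268.0], [204.0, 230.0], [207.0, 268.0]]
0.017 [[235.1, 266.5], [244.0, 261.4], [238.6, 271.3], [247.6, 266.1]] [[233.0, 226.0], [234.0, 263.0], [207.0, 226.0], [209.0, 263.0]]
(505, 75) [ 0.0528 -0.0409  0.0101]
(753, 75) [0.0528 0.0397 0.0101]
(548, 285) [-0.0224 -0.0299  0.0101]
(716, 285) [-0.0224  0.0311  0.0101]
(540, 195) [ 0.0119 -0.0313  0.0101]
(722, 195) [0.0119 0.0315 0.0101]
```

Both cameras put the tips about 25 mm above the reported TCP, so the pads are still above the handles. I'll open and lower in small steps, watching the force.

Request:
jog_arm(steps=[0,0,-0.003,0,0,0,1,0,0,-0.003,0,0,0,1,0,0,-0.003,0,0,0,1,0,0,-0.003,0,0,0,1,0,0,0,0,0,0,1,0,0,0.005,0,0,0,1,0,0,0.008,0,0,0,1,0,0,0.01,0,0,0,1,0,0,0.01,0,0,0,1])

```text
t: 4.7
tcp_pos: [0.467, 0.2196, 0.0115]
orientation: [-0.641, -3.074, 0.001]
ft_force: [0.5, 0.5, 0.1]
width: 0.0856
gripper_force: 0.0
```

Run:
```python
from h import *
q=arm.read_state();print(q["width"],q["gripper_force"],q["tcp_pos"],q["ft_force"],arm.tcp_to_tips,[a for a in dir(arm) if a[0]!="_"])
```

```text
0.0855828313756623 0.0 [0.46702826 0.21959909 0.01147748] [0.45346967 0.4761674  0.14409236] 0.017 ['Unreachable', 'read_state', 'sign_off', 'tcp_to_tips']
```

Request:
jog_arm(steps=[0,0,0,0,0,0,0.8,0,0,0,0,0,0,0.72,0,0,0,0,0,0,0.68,0,0,0,0,0,0,0.65,0,0,0,0,0,0,0.65,0,0,0,0,0,0,0.65])

```text
t: 5.3
tcp_pos: [0.4676, 0.2198, 0.0122]
orientation: [0.642, 3.075, 0.0]
ft_force: [0.1, -0.0, 0.2]
width: 0.0554
gripper_force: 0.0
```

Run:
```python
from h import *
q=arm.read_state();print(q["width"],q["gripper_force"],q["tcp_pos"],q["ft_force"])
w=snap("wrist")["img"];s=snap("scene");u=proj(s,q["tcp_pos"])[0].astype(int)
i=s["img"][u[1]-50:u[1]+40,u[0]-45:u[0]+45]
i=cv2.resize(i,(400,400),interpolation=cv2.INTER_CUBIC);w=cv2.resize(w[130:330,180:380],(400,400),interpolation=cv2.INTER_CUBIC)
cv2.imwrite("pics/c4.png",np.hstack([i,w])[:,:,::-1])
```

```text
0.05544972861379033 0.0 [0.46756011 0.21979698 0.01215802] [ 0.14825645 -0.02141384  0.1502121 ]
```

View pics/c4.png

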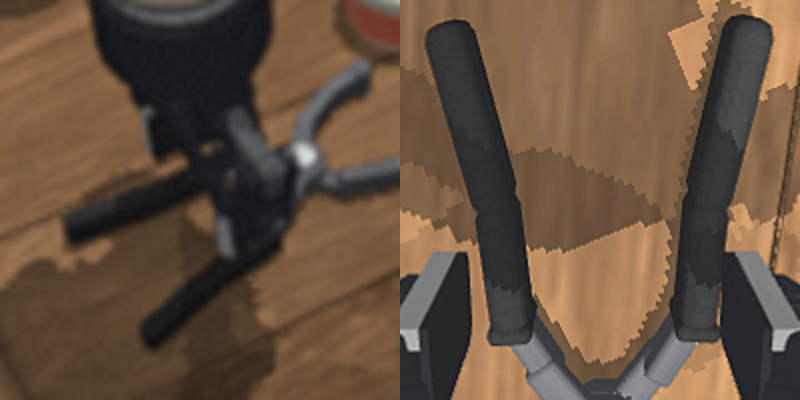

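The pads are still above the handles: the tip edges at wrist (215,256) correspond to about 28 mm behind the TCP, so the tips are about 40 mm above the table. I'll continue down with the gripper open.

Request:
jog_arm(steps=[0,0,-0.003,0,0,0,1,0,0,-0.003,0,0,0,1,0,0,-0.003,0,0,0,1,0,0,0,0,0,0,1,0,0,0.004,0,0,0,1,0,0,0.008,0,0,0,1,0,0,0.011,0,0,0,1,0,0,0.013,0,0,0,1,0,0,0.015,0,0,0,1])

```text
t: 6.3
tcp_pos: [0.4674, 0.2197, -0.0033]
orientation: [-0.642, -3.075, 0.0]
ft_force: [0.2, 0.2, -0.8]
width: 0.085
gripper_force: 0.0
```

Request:
jog_arm(steps=[0,0,0.004,0,0,0,1,0,0,0.008,0,0,0,1,0,0,0.011,0,0,0,1,0,0,0.014,0,0,0,1,0,0,0.014,0,0,0,0.8,0,0,0.014,0,0,0,0.72,0,0,0.014,0,0,0,0.68,0,0,0.014,0,0,0,0.65,0,0,0.014,0,0,0,0.65])

```text
t: 7.2
tcp_pos: [0.4682, 0.2204, -0.0156]
orientation: [0.642, 3.075, 0.002]
ft_force: [-2.5, 1.2, 7.6]
width: 0.0557
gripper_force: 8.9
```

Run:
```python
from h import *
q=arm.read_state();print(q["width"],q["gripper_force"],q["tcp_pos"],q["ft_force"])
```

```text
0.05568584970117749 8.879109505223823 [ 0.46821188  0.22038533 -0.01559064] [-2.54217573  1.19580113  7.59935756]
```

Request:
jog_arm(steps=[0,0,0,0,0,0,0.75,0,0,0,0,0,0,0.82,0,0,0,0,0,0,0.82,0,0,0.002,0,0,0,0.82,0,0,0.004,0,0,0,0.82,0,0,0.004,0,0,0,0.82])

```text
t: 7.8
tcp_pos: [0.4671, 0.2196, -0.0214]
orientation: [-0.641, -3.075, 0.001]
ft_force: [0.6, -0.1, 0.4]
width: 0.0698
gripper_force: 0.0
```

Run:
```python
from h import *
q=arm.read_state();print(q["width"],q["gripper_force"],q["tcp_pos"],q["ft_force"])
w=snap("wrist")["img"]
cv2.imwrite("pics/c5.png",cv2.resize(w[100:400,80:480],(800,600),interpolation=cv2.INTER_CUBIC)[:,:,::-1])
```

```text
0.06975533795351385 0.0 [ 0.46707627  0.21958961 -0.02144895] [ 0.60700949 -0.05566238  0.36088858]
```

View pics/c5.png

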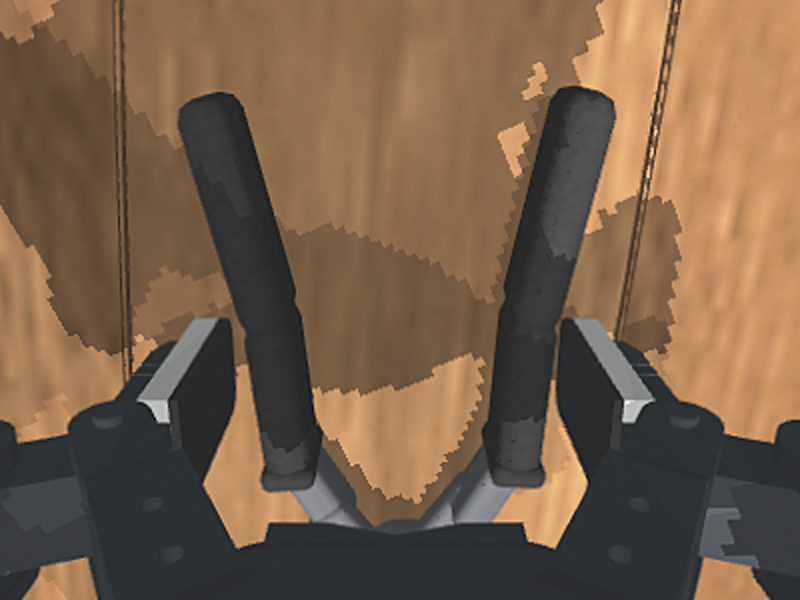

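The tips are now level with the handles, with no table contact. The left gap is a little larger than the right, so I'll shift +1.5 mm in y and pinch.

Request:
jog_arm(steps=[0,0.0015,0,0,0,0,0.78,0,0.0015,0,0,0,0,0.72,0,0.0015,0,0,0,0,0.68,0,0.0015,0,0,0,0,0.65,0,0.0015,0,0,0,0,0.65,0,0.0015,0,0,0,0,0.65])

```text
t: 8.45
tcp_pos: [0.4689, 0.222, -0.0194]
orientation: [0.642, 3.074, 0.002]
ft_force: [-1.9, 0.3, 8.9]
width: 0.0557
gripper_force: 9.5
```

Request:
jog_arm(steps=[0,0,-0.003,0,0,0,0.65,0,0,-0.006,0,0,0,0.65,0,0,-0.015,0,0,0,0.65,0,0,-0.03,0,0,0,0.65,0,0,-0.03,0,0,0,0.65])

```text
t: 8.95
tcp_pos: [0.4704, 0.222, 0.0115]
orientation: [0.641, 3.071, 0.004]
ft_force: [1.6, 0.5, -0.3]
width: 0.0557
gripper_force: 4.8
```

Run:
```python
from h import *
q=arm.read_state();print(q["width"],q["gripper_force"],q["tcp_pos"],q["ft_force"])
w=snap("wrist")["img"];s=snap("scene");t=snap("top")
def c(im,x,y,w,h): return cv2.resize(im[y:y+h,x:x+w],(400,300),interpolation=cv2.INTER_CUBIC)
u=proj(s,q["tcp_pos"])[0].astype(int)
cv2.imwrite("pics/c6.png",np.vstack([np.hstack([c(s["img"],u[0]-40,u[1]-70,140,105),c(w,80,80,400,300)]),np.hstack([c(s["img"],300,160,120,90),c(t["img"],320,160,64,48)])])[:,:,::-1])
```

```text
0.055741595412374834 4.836444145767018 [0.4703632  0.22199669 0.01152055] [ 1.60766947  0.4761635  -0.26653987]
```

View pics/c6.png

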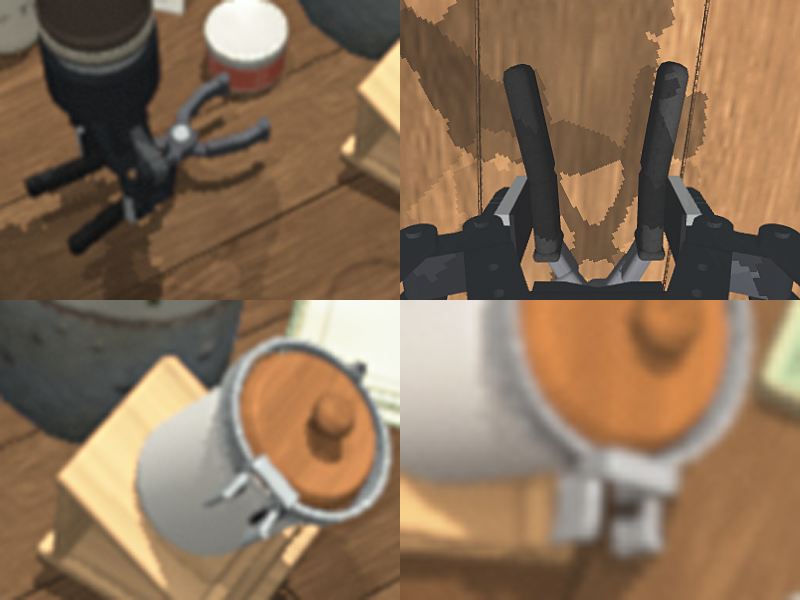

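Pictures are used up; from here I use numbers. The pliers hang level about 31 mm up, and the ears are clear. I'll refine the jar yaw from the stand's high edge, which is visible in both views, and refit the jar and the pliers in the hand.

Run:
```python
from h import *
S=snap("scene");T=snap("top");q=arm.read_state();Rt=R.from_rotvec(q["orientation"])
def tri(a,b):
    oa,ob=np.array(S["xyz"]),np.array(T["xyz"]);da,db=ray(S,a)[0],ray(T,b)[0]
    m=np.c_[da,-db];t=np.linalg.lstsq(m,ob-oa,rcond=None)[0];p,r=oa+da*t[0],ob+db*t[1];return (p+r)/2,np.linalg.norm(p-r)
A=tri((351.7,176.7),(303.3,142.5));B=tri((317.8,212.8),(297.8,193.9));d=A[0]-B[0];print("stand edge",A,B,np.degrees(np.arctan2(d[1],d[0])),np.linalg.norm(d))
print("strap",tri((382.2,214.2),(356.9,187)),"knob",tri((399.7,193),(363,162)))
o2=[(S,(399.7,193),(0,0,.147)),(T,(363,162),(0,0,.147)),(S,(382.2,214.2),(-.054,0,.134)),(T,(356.9,187.),(-.054,0,.134)),(T,(353.1,200),(-.078,0,.12))]
def g(p): return np.concatenate([(proj(s,jarR(p[3]).apply(m)+p[:3])-uv)[0] for s,uv,m in o2])
for psi in(None,-.05):
    gg=g if psi is None else (lambda p:np.r_[g(p),(p[3]-psi)*100])
    r=least_squares(gg,[.6,0,.05,0]);p=r.x;print("jar",p,np.degrees(p[3]),r.fun.round(1),"ears_mid",jarR(p[3]).apply([-.067,0,.12])+p[:3])
# pivot blob
def blob(s,pred):
    x,y=pred.astype(int);i=s["img"][y-14:y+15,x-14:x+15].astype(int);m=(i.min(2)>150)&(i.max(2)-i.min(2)<40)
    yy,xx=np.nonzero(m);return (x-14+xx.mean(),y-14+yy.mean()),m.sum()
pv=Rt.apply([-.053,0,-.0405])+q["tcp_pos"]
bs=blob(S,proj(S,pv)[0]);bt=blob(T,proj(T,pv)[0]);print(pv,proj(S,pv),bs,proj(T,pv),bt)
P=tri(bs[0],bt[0]);print("pivot",P,"in tool",Rt.inv().apply(P[0]-q["tcp_pos"]))
for s in(S,T): print(jarR(0).as_matrix().shape)
W=snap("wrist");print("cam in tool",Rt.inv().apply(np.array(W["xyz"])-q["tcp_pos"]))
```

```text
stand edge (array([0.7200812 , 0.08104931, 0.09450136]), np.float64(0.004352331783223525)) (array([0.5939821 , 0.09640756, 0.09659514]), np.float64(0.006156493395067741)) -6.94414126323219 0.1270481871180235
strap (array([ 0.5941482 , -0.03008354,  0.17940757]), np.float64(0.004713155662913564)) knob (array([ 0.64543502, -0.04135607,  0.19412404]), np.float64(0.0017190980808101171))
jar [ 0.65152373  0.03182484  0.06668023 -0.08738307] -5.006681147002436 [-0.5  0.2  0.4 -0.  -1.4 -0.1  1.3  0.2  0.4 -1.3] ears_mid [ 0.57954305 -0.02209902  0.17060328]
jar [ 0.64958119  0.03315887  0.06615619 -0.05403079] -3.0957363107758584 [-1.1 -0.  -0.2 -0.2 -1.1  0.1  1.6  0.2  1.  -1.2 -0.4] ears_mid [ 0.57943869 -0.02313527  0.17007924]
[0.51635354 0.19982136 0.04934246] [[252.856474   231.10312366]] ((np.float64(254.7826086956522), np.float64(229.08695652173913)), np.int64(23)) [[257.55971822 227.59504783]] ((np.float64(nan), np.float64(nan)), np.int64(0))
 ** On entry to DLASCL parameter number  4 had an illegal value
 ** On entry to DLASCL parameter number  4 had an illegal value
 ** On entry to DLASCL parameter number  4 had an illegal value
 ** On entry to DLASCL parameter number  4 had an illegal value
 ** On entry to DLASCL parameter number  5 had an illegal value
 ** On entry to DLASCL parameter number  4 had an illegal value<stdin>:16: RuntimeWarning: Mean of empty slice.
  ret = ret.dtype.type(ret / rcount)
Traceback (most recent call last):
numpy.linalg.LinAlgError: SVD did not converge in Linear Least Squares
```

```bash
cat >> h.py <<'E'
PSI=np.radians(-5.7); EM=np.array([.580,-.0215,.170]); JT=np.array([-.113,0,-.0294])
def target(back=0.,left=0.,up=0.,em=EM,psi=PSI):
    J=jarR(psi).as_matrix(); Rg=R.from_matrix(J@np.diag([-1,1,-1])); return em+J@[-back,left,up]-Rg.apply(JT),Rg
def jog(P,Rg):
    q=arm.read_state();Rt=R.from_rotvec(q["orientation"])
    print("shift",Rt.inv().apply(P-q["tcp_pos"]).round(4),"turn deg",np.degrees((Rt.inv()*Rg).as_rotvec()).round(2))
E
python3 - <<'E'
from h import *
q=arm.read_state();Rt=R.from_rotvec(q["orientation"]);print(q["t"],q["width"],q["gripper_force"])
for b in(.07,.04,0):
    P,Rg=target(b,up=.0);print(P);jog(P,Rg)
W=snap("wrist");print("cam in tool",Rt.inv().apply(np.array(W["xyz"])-q["tcp_pos"]),(Rt.inv()*Rc(W)).as_rotvec())
E
```

```text
9.2 0.05542601031194877 4.823448200477287
[0.39936483 0.01130283 0.14453885]
shift [-0.0211 -0.2196 -0.1356] turn deg [-29.77   4.65 -17.47]
[0.4292165  0.00832324 0.14453885]
shift [-0.0497 -0.2104 -0.1356] turn deg [-29.77   4.65 -17.47]
[0.46901872 0.00435045 0.14453885]
shift [-0.0877 -0.1981 -0.1356] turn deg [-29.77   4.65 -17.47]
cam in tool [ 0.06715368 -0.00153377 -0.16076885] [2.07927713 2.07902233 0.27892146]
```

Request:
jog_arm(steps=[0,0,-0.02,0,0,0,0.65,0,0,-0.05,0,0,0,0.65,0,0,-0.085,0,0,0,0.65,-0.001,-0.015,-0.115,-2,0.3,-1.2,0.65,-0.004,-0.04,-0.135,-6,0.9,-3.5,0.65,-0.007,-0.07,-0.14,-10,1.6,-6,0.65,-0.01,-0.1,-0.14,-14,2.2,-8.2,0.65,-0.013,-0.13,-0.138,-18,2.8,-10.6,0.65,-0.016,-0.16,-0.137,-22,3.4,-12.9,0.65,-0.019,-0.19,-0.136,-26,4.1,-15.3,0.65,-0.021,-0.21,-0.136,-28.8,4.5,-16.9,0.65,-0.021,-0.219,-0.136,-29.8,4.65,-17.5,0.65])

```text
t: 10.45
tcp_pos: [0.3993, 0.0095, 0.1443]
orientation: [0.153, 3.005, 0.807]
ft_force: [0.2, 0.3, -1.5]
width: 0.0555
gripper_force: 4.8
```

Request:
jog_arm(steps=[0,0,0,0,0,0,0.65,0,0,0,0,0,0,0.65])

```text
t: 10.65
tcp_pos: [0.3997, 0.012, 0.1448]
orientation: [0.151, 3.006, 0.806]
ft_force: [0.1, -0.3, -1.4]
width: 0.0557
gripper_force: 4.9
```

Run:
```python
from h import *
q=arm.read_state();Rt=R.from_rotvec(q["orientation"]);print(q["t"],q["width"],q["gripper_force"],q["ft_force"],q["q"].round(2),q["tcp_pos"])
jog(*target(.07))
W=snap("wrist");S=snap("scene");T=snap("top");print("cam in tool",Rt.inv().apply(np.array(W["xyz"])-q["tcp_pos"]),(Rt.inv()*Rc(W)).as_rotvec())
pv=Rt.apply([-.053,0,-.0425])+q["tcp_pos"]
for n,s in(("S",S),("T",T)):
    p=proj(s,pv)[0];x,y=p.astype(int);i=s["img"][y-16:y+17,x-16:x+17].astype(int)
    m=((i.min(2)>150)&(i.max(2)-i.min(2)<40)).astype(np.uint8);k=cv2.connectedComponentsWithStats(m)
    print(n,"pred",p.round(1),[(c.round(1)+[x-16,y-16],a[4]) for c,a in zip(k[3][1:],k[2][1:]) if a[4]>3])
    print(n,"jaws",proj(s,Rt.apply([[-.113,.0255,-.039],[-.113,-.0255,-.039]])+q["tcp_pos"]).round(1).tolist())
    np.save(f"img{n}.npy",s["img"])
print("wrist: jaws",proj(W,Rt.apply([[-.113,.0255,-.039],[-.113,-.0255,-.039]])+q["tcp_pos"]),"ears",proj(W,EM))
```

```text
10.65 0.05570118386667987 4.863297507399693 [ 0.08195043 -0.34171279 -1.40258813] [-0.49  0.05  2.2   0.53  1.17 -2.24] [0.39966584 0.0120447  0.1447852 ]
shift [ 0.0002 -0.0008 -0.0002] turn deg [ 0.04  0.02 -0.03]
cam in tool [ 0.06759507 -0.00213116 -0.16172384] [2.07904058 2.07919067 0.27878594]
S pred [336.6 268.7] []
S jaws [[344.8, 234.3], [364.6, 255.6]]
T pred [353.3 252.9] [(array([351.2, 251. ]), np.int32(23))]
T jaws [[344.6, 223.7], [363.1, 226.2]]
wrist: jaws [[332.46613326 494.47573913]
 [231.00141819 494.57947163]] ears [[279.94296288 558.543978  ]]
```

Run:
```python
import numpy as np,cv2
T=np.load("imgT.npy").astype(int);T0=cv2.imread("pics/top0.png")[:,:,::-1].astype(int)
S=np.load("imgS.npy").astype(int);S0=cv2.imread("pics/scene0.png")[:,:,::-1].astype(int)
def show(A,B,x0,x1,y0,y1):
    d=abs(A-B).sum(2);sat=A.max(2)-A.min(2)
    for y in range(y0,y1): print(y,''.join('#' if d[y,x]>60 and sat[y,x]<28 and A[y,x].min()>60 else '.' if d[y,x]<=60 else ':' for x in range(x0,x1)))
print("T cols 335-374");show(T,T0,335,375,214,258)
print("S cols 330-379");show(S,S0,325,380,226,275)
```

```text
T cols 335-374
214 ........................................
215 ........................................
216 ........................................
217 ........................................
218 ........................................
219 ........................................
220 ........................................
221 ........................................
222 ........................................
223 .....####...............................
224 ....#####.............:::...............
225 ....#####...........:######.............
226 ....####............:#######............
227 ...#####............:#######............
228 ...#####............:######.............
229 ..######.............:#####.............
230 ..######.............:#####.............
231 ..:#####.............:#####.............
232 ..#####..............:#####.............
233 ..:#####.............######.............
234 ..:#####............:######.............
235 ...#####............:######.............
236 ...#####............:#####..............
237 ...:#####..........:######..............
238 .
[... 3149 characters left out ...]
::.:...........:::::::::::::::..:::::::.
264 :::::::::::.:::::::.............::::::::::::..:::::::::
265 :::::::::::::::::::..............:::::::::::.::...:::::
266 ::::::::::::::::::::...............::::::::..::....::::
267 :::::::::::::::::::::................:::::..::....:::..
268 :::::::::::::::::::::::..:.............::..:......:....
269 :::::::::::::::::::::::..:.................:...........
270 ::::::::::::::::::::::::...............................
271 :::::::::::::::::::::::::..............................
272 .::::::::::::::::::::::::..............................
273 .....::::::::::::::::::.......:........................
274 ::.....::::::::::::::::.......::.......................
```

Run:
```python
import numpy as np
from h import *
T=np.load("imgT.npy").astype(int)
g=T.sum(2)//3
print("cols 340-370 (brightness/26; lower-case = saturated wood)")
for y in range(181,206): print(y,''.join((chr(65+v//10) if (T[y,x].max()-T[y,x].min())<30 else '.') for x in range(340,371) for v in [g[y,x]]))
s=snap("top");J=jarR(PSI).as_matrix()
q=arm.read_state();Rt=R.from_rotvec(q["orientation"])
print("jaw mid pred",proj(s,Rt.apply(JT)+q["tcp_pos"]),"ears mid",proj(s,EM),"px per 10mm x,y",proj(s,EM+[.01,0,0])-proj(s,EM),proj(s,EM+[0,.01,0])-proj(s,EM),"z",proj(s,EM+[0,0,.01])-proj(s,EM))
print("ear ends centre pred +-14",proj(s,[EM+J@[-.011,.014,0],EM+J@[-.011,-.014,0]]))
```

```text
cols 340-370 (brightness/26; lower-case = saturated wood)
181 NMLLMOQQ..................MOPQR
182 NNMLKLOQQ................LNPQR.
183 ONNMLKLNQRP.............MNPRQ..
184 NONMMLKKNPQPPRSRQ....LMOPQQQ...
185 NNNNMLKJLOPPQTUUTTSQPPQRRQ.....
186 NMMMMMLKMOPPQTUUUUUTTTSSQ......
187 M....MMMNOOPPRTUUUUUUUUS.......
188 ......OOOOPPNOQRSTTUUUUS.......
189 ......PPPQSRMJMOOPQRSTTS.......
190 ......PPPQTSMIKLLLMNOPQP.......
191 .....NPPPQTSLHJKKKKMNML........
192 .....NPPPQSRKGHIHHKOQN.........
193 .....NPPPQTQK.GGGHKPRN.........
194 .....OPPPRTQKGHHHJMQRN.........
195 .....OPPPRSPJHKMLMPRRN.........
196 .....OPPPQQNIINPOOQSSO.........
197 .....OOOOPOL.INPPPQSSO.........
198 .....NMLKKJI.IMOOOPRSP.........
199 ..............LNNNMOPO.........
200 ..............JLLKJK...........
201 ...............................
202 ...............................
203 ...............................
204 ...............................
205 ...............................
jaw mid pred [[350.65489235 224.98519828]] ears mid [[353.44948709 193.57125667]] px per 10mm x,y [[-0.17041654 -4.48550617]] [[-4.54805448  0.0843227 ]] z [[ 0.75225572 -0.67528598]]
ear ends centre pred +-14 [[348.10307944 197.62719969]
 [358.09881494 199.36718429]]
```

Request:
jog_arm(steps=[-0.015,-0.0015,0,0,0,0,0.65,-0.03,-0.0015,0,0,0,0,0.65,-0.04,-0.0015,0,0,0,0,0.65,-0.045,-0.0015,0,0,0,0,0.65,-0.045,-0.0015,0,0,0,0,0.65,-0.045,-0.0015,0,0,0,0,0.65])

```text
t: 11.45
tcp_pos: [0.4438, 0.0068, 0.1442]
orientation: [0.148, 3.007, 0.807]
ft_force: [0.2, -0.1, -1.3]
width: 0.0553
gripper_force: 4.8
```

Request:
jog_arm(steps=[-0.006,0,0,0,0,0,0.65,-0.011,0,0,0,0,0,0.65,-0.016,0,0,0,0,0,0.65,-0.02,0,0,0,0,0,0.65,-0.024,0,0,0,0,0,0.65,-0.025,0,0,0,0,0,0.65,-0.025,0,0,0,0,0,0.65])

```text
t: 12.15
tcp_pos: [0.4694, 0.0038, 0.1443]
orientation: [0.148, 3.006, 0.806]
ft_force: [-1.0, 0.3, -2.2]
width: 0.0558
gripper_force: 4.8
```

Run:
```python
from h import *
q=arm.read_state();print(q["t"],q["width"],q["gripper_force"],q["ft_force"],q["torque"]);jog(*target(0))
s=snap("top");T=s["img"].astype(int);g=T.sum(2)//3;Rt=R.from_rotvec(q["orientation"])
for y in range(183,228): print(y,''.join((chr(65+v//10) if (T[y,x].max()-T[y,x].min())<30 else '.') for x in range(333,373) for v in [g[y,x]]))
print(proj(s,Rt.apply(JT)+q["tcp_pos"]))
```

```text
12.15 0.055764017297191736 4.8269513819832355 [-0.99927739  0.32340506 -2.21003203] [-0.38223596  0.00510427  0.06592154]
shift [0.0005 0.0005 0.0001] turn deg [0.04 0.01 0.06]
183 PPOOOOOOONMLKLOQRP.............MOQRQ....
184 OOOOOOOOONNMLKKNPQPPRSRQ....LMOQQRQ.....
185 OONNNNNNNNNMLKJLOPPQTUUUTSQPPQRSQ.......
186 NNNNNNNNMMMMMLKMOPPQTUUUUUUTTSSQ........
187 MMMMMMMM....MMMNOPPPRTUUUUUUUUT.........
188 .............OOOOPPNOQRSTTUUUUT.........
189 ............NPPPQTSMJMOOPQRTTTS.........
190 ...........KLMOPQUSMIKMLLMNOPQQ.........
191 ........IIIJKKMOQTSLHJKKKKMNML..........
192 .......IIIIJJKMOQTRKGHIHIKOQM...........
193 .......IHIJJKKMPQTRKGGGGHKQRNJJK........
194 .......IIIJKKLNPRTQKGHIIJMQRNKJK........
195 ........IIJKKLNPRSPJHKMLMPSSNJJKK.......
196 ........IIKKLNOPRRNIINPPPQSSOKJK........
197 ........IIJLLMOOPOLHINPPPQSSOKKK........
198 ........IIKLKLLKKJI.IMOPPPRSPLLK........
199 .......IIIJKK........LONNMNPOMLK........
200 .......IIIKKK........JLLKJJKKKLK........
201 .......HHIJKKJ...........HHIIJKK........
202 .......HHIJKKJ...........HHIIKKK........
203 .......GHIIJKJH....
[... 431 characters left out ...]
.........GHGHIJKKJ...JJJIIJKK...........
214 ............GHIJKJJJKKJJIIJJ............
215 .............GHJJKKKLMLKJ...............
216 .............GHIJKKMPQPNL...............
217 .............HHHIKLPSTTR................
218 .............HHIJKMQTUUSP...............
219 .............HIIIKMQTUUSP...............
220 .............IIIIJLORTTR................
221 .............IJIIJKLOQQO................
222 .............JJJIIJKLMML................
223 ............IJKJIHHIJJKK................
224 ............JJKJJH.HHIJJK...............
225 ...........IJJJJI....IJJK...............
226 ..........IIIJJI......JJKK..............
227 ..........IIIJJI.....IIJKK..............
[[353.63626193 193.38693554]]
```

Jaws are astride the ears, centred within ~1 mm and about 2 mm deep. I'll back off 2 mm, then start a slow squeeze at low force.

Request:
jog_arm(steps=[0.002,0,0,0,0,0,0.65,0.002,0,0,0,0,0,0.65,0.002,0,0,0,0,0,0.63,0.002,0,0,0,0,0,0.61,0.002,0,-0.0005,0,0,0,0.59,0.002,0,-0.001,0,0,0,0.57,0.002,0,-0.001,0,0,0,0.55,0.002,0,-0.0015,0,0,0,0.53,0.002,0,-0.002,0,0,0,0.51,0.002,0,-0.002,0,0,0,0.51], squeeze=30)

```text
t: 13.2
tcp_pos: [0.4666, 0.0031, 0.1459]
orientation: [0.148, 3.007, 0.807]
ft_force: [-2.3, -1.7, -3.3]
width: 0.0438
gripper_force: 14.6
```

Request:
jog_arm(steps=[0,0,0,0,0,0,0.5,0,0,-0.0005,0,0,0,0.49,0,0,-0.0005,0,0,0,0.48,0,0,-0.001,0,0,0,0.47,0,0,-0.001,0,0,0,0.46,0,0,-0.001,0,0,0,0.45,0,0,-0.001,0,0,0,0.44,0,0,-0.001,0,0,0,0.44], squeeze=40)

```text
t: 14.0
tcp_pos: [0.4645, 0.0036, 0.1463]
orientation: [0.146, 3.01, 0.81]
ft_force: [-6.9, -0.3, -1.6]
width: 0.0381
gripper_force: 23.3
```

Run:
```python
from h import *
q=arm.read_state();print(q["t"],q["width"],q["gripper_force"],q["ft_force"],q["torque"]);jog(*target(.002))
s=snap("top");T=s["img"].astype(int);g=T.sum(2)//3
for y in range(184,204): print(y,''.join((chr(65+v//10) if (T[y,x].max()-T[y,x].min())<30 else '.') for x in range(333,373) for v in [g[y,x]]))
```

```text
14.0 0.038074019613125856 23.329194677062333 [-6.87335199 -0.28248619 -1.56198421] [-0.43606873  1.12437757  0.47298037]
shift [-0.0024  0.0002  0.0021] turn deg [ 0.12 -0.32  0.05]
184 OOOOOOOOONNMLKKNPQQPRSSQ....MNPQRQ......
185 ONNNNNNNNNNMMKJKNPQQSTUUTSRRRSSR........
186 NNNNNNNMMMMMMLKMOPPQSUUUUUUUUUS.........
187 MMMMMMMM.....LMOPPPPSUUUUUUUUUT.........
188 .............NNOPPONPQRSTTUUUUTQ........
189 .............MMMNOOMLMMNPQSSTTT.........
190 ............JJJKKMNMLLLLMNNOPRR.........
191 ...........IHIJJKKLLKKKLNNMKKL..........
192 ...........IIIJKKLLJHGHKOQNKJK..........
193 ...........IIJJKLPOJGGHLQRNKKK..........
194 ...........IIJKLNRQLJJKNRRNKJK..........
195 ...........IIJKLNRQNNNNPSRNKK...........
196 ...........IIJKLORPNOPPQSSNKK...........
197 ...........IIKKKNPNMOPPQTSNKK...........
198 ..........JIIKKJKLKMOOOPSSOLKK..........
199 ..........JIJKKJH.ILMNMNOPOLKK..........
200 ..........IHIJKIH..IJJJJJKKKKK..........
201 ..........IIIJJIG......HHHIJKK..........
202 .........HIHIJKIH......HHIIJKK..........
203 .........HHHIJKJ.......HIIIKK...........
```

Request:
jog_arm(steps=[0,0,0,0,0,0,0.43,0,0,0,0,0,0,0.42,0,0,0,0,0,0,0.41,0,0,-0.0005,0,0,0,0.4,0,0,-0.0005,0,0,0,0.39,0,0,-0.001,0,0,0,0.38,0,0,-0.001,0,0,0,0.38,0,0,-0.001,0,0,0,0.38], squeeze=50)

```text
t: 14.85
tcp_pos: [0.4682, 0.0017, 0.1482]
orientation: [0.149, 3.003, 0.805]
ft_force: [2.5, -0.9, -1.6]
width: 0.0324
gripper_force: 8.7
```

Run:
```python
from h import *
q=arm.read_state();print(q["t"],q["width"],q["gripper_force"],q["ft_force"],q["torque"]);jog(*target(.002))
s=snap("top");T=s["img"].astype(int);g=T.sum(2)//3
for y in range(184,204): print(y,''.join((chr(65+v//10) if (T[y,x].max()-T[y,x].min())<30 else '.') for x in range(333,373) for v in [g[y,x]]))
```

```text
14.85 0.03237119579938879 8.728677505860105 [ 2.52723044 -0.92992191 -1.59582304] [-0.54330264 -0.12135174 -0.22660992]
shift [0.0015 0.0005 0.0045] turn deg [0.02 0.15 0.06]
184 OOOOOOOOONNMMLKLOQQPOO.....NNPRRR.......
185 OOONNNNNNNNNMMLJKMOPPQSUTSSRSTUS........
186 NNNNNNNNMMMMMLKJJKNOPQTVVUUUUUUS........
187 MMMMMMMM......JIIKLNPQTUVUUVVUUUS.......
188 ............JIIIJJKMOPSTTTUUUUUUT.......
189 ............IIIIJKLOONNOPQRSSTTTS.......
190 ............JIIJJKMQRNLMMMLMNPRRQ.......
191 .............IIJKKNSSNKMOMJIJ...........
192 .............IIJKLOSSMKOQOKJJ...........
193 ............IIJJKLOSSMLPROLKK...........
194 ............JIJKKLOSSNNQROLKK...........
195 ............IIJKLMPTSPPSRNKKK...........
196 ............IIJKLNPSSPQSSNKKK...........
197 ............IIJKLNPSRPQTSNKKK...........
198 ............IIJKKMOQQPPSSPLKK...........
199 ............IIJKKJKMNNNPQOLKK...........
200 ............IIJKKJIIJJJJKKJKK...........
201 ...........IHIJKKI.....HHIJKK...........
202 ...........HHIJKKJ.....HHIJKK...........
203 ...........HHIJKKJ....HHIIJKK...........
```

Grip force fell from 23+ to 8.7 N and the ears' edges are ~12.5 mm apart, so the catch has clicked. One small extra press to confirm, then I'll open gently.

Request:
jog_arm(steps=[0,0,0,0,0,0,0.375,0,0,0,0,0,0,0.37,0,0,0,0,0,0,0.37,0,0,0,0,0,0,0.37], squeeze=40)

```text
t: 15.3
tcp_pos: [0.4676, 0.0019, 0.148]
orientation: [0.149, 3.005, 0.806]
ft_force: [2.7, -0.4, -2.1]
width: 0.0317
gripper_force: 8.5
```

Request:
jog_arm(steps=[0,0,0,0,0,0,0.4,0,0,0.0005,0,0,0,0.43,0,0,0.001,0,0,0,0.46,0,0,0.0015,0,0,0,0.49,0,0,0.002,0,0,0,0.52,0,0,0.0025,0,0,0,0.55,0,0,0.003,0,0,0,0.58,0,0,0.0035,0,0,0,0.61,0,0,0.004,0,0,0,0.63,0,0,0.004,0,0,0,0.63], squeeze=20)

```text
t: 16.3
tcp_pos: [0.4673, 0.0041, 0.1443]
orientation: [0.148, 3.006, 0.806]
ft_force: [-0.1, -0.2, -1.3]
width: 0.0537
gripper_force: 4.6
```

Run:
```python
from h import *
q=arm.read_state();print(q["t"],q["width"],q["gripper_force"],q["ft_force"],q["torque"]);jog(*target(.002))
s=snap("top");T=s["img"].astype(int);g=T.sum(2)//3
for y in range(184,224): print(y,''.join((chr(65+v//10) if (T[y,x].max()-T[y,x].min())<30 else '.') for x in range(333,373) for v in [g[y,x]]))
```

```text
16.3 0.05369598911980727 4.64467142461217 [-0.07278191 -0.19926085 -1.33982569] [-0.33874663  0.0120108  -0.09271335]
shift [0.0003 0.0005 0.    ] turn deg [0.04 0.01 0.05]
184 POOOOOOOONNMMLKLNOQQPP.....NNOQRSQ......
185 ONONNNNNNNNMMLKKJLNPPQSUTSRRSSTS........
186 NNNNNNNNNMMMMLLJJLNPPQSUUUUUUUUS........
187 MMMMMMMM.......KLMOPPQSUUUUUUUUUT.......
188 ...............NOOOPPPRTTUUUUUUUT.......
189 ...............OPPPQPNNOPQRSSTTUT.......
190 ..............MOPPQSSOLLNMLMOPRRR.......
191 ..........JIJKLNPPQTTOKLONJ.............
192 ........IIIIJKKMOPRTTNJMRQK.............
193 ........IIIJJKKMOPQTSMJNSRL.............
194 ........IIIJKKLNPPQTSNLOSRKHHIJK........
195 .........IIJKLNOPPQSSPOQTRLHHIJKK.......
196 .........IIKKLNOPPQSSPPRTQKHHIJJK.......
197 .........IIKLLNOOOPRRPPRSQKHIIJJK.......
198 ........JIIKKLMNNNOQQPPRSPKHIJKK........
199 ........IIIKKKKKJJKMNNNOPOKIIJKK........
200 ........IIIJKKI...HJJJJJKJIIIJKL........
201 ........HIIJKJI...........HHIJKK........
202 ........HHIJKKI...........HIIJKK........
203 ........HHIJKKIG..........HIIJKK........
204 ........HHHJKKI........
[... 172 characters left out ...]
J.........IIIKKK.........
209 .........HHIJKKJ.........IIJKK..........
210 .........HHHIJJJ........IIIJKK..........
211 .........HHIIJKJJ.......IIJKKK..........
212 .........HHHIJKKJI.....IIIJKK...........
213 ..........GGHIJJKJ....JJIIJKK...........
214 ..........GGGHIJKJJIIJJJIIJJK...........
215 .............GHJJKJJKKKKJIIJ............
216 .............GGIJJKKMNNMK...............
217 .............GGHIJKMPRRPN...............
218 .............HHHIJLORTUSP...............
219 .............HIIIJLPSUUTQ...............
220 .............HIIIJLORTUTQ...............
221 .............HIIIJKMPSSRO...............
222 .............IJJIIJKLNONM...............
223 .............JJJIIIJJKKK................
```

The band holds by itself with the jaws open. I'll retreat along the jaws' axis.

Request:
jog_arm(steps=[0.005,0,0,0,0,0,0.64,0.012,0,0,0,0,0,0.65,0.022,0,0,0,0,0,0.65,0.036,0,0,0,0,0,0.65,0.052,0,0,0,0,0,0.65,0.068,0,0,0,0,0,0.65,0.08,0,0,0,0,0,0.65,0.08,0,0,0,0,0,0.65])

```text
t: 17.15
tcp_pos: [0.3855, 0.0126, 0.144]
orientation: [0.15, 3.007, 0.808]
ft_force: [0.2, 0.0, -1.1]
width: 0.0555
gripper_force: 4.6
```

Run:
```python
from h import *
q=arm.read_state();print(q["t"],q["width"],q["gripper_force"],q["ft_force"],q["tcp_pos"])
Rg=R.from_rotvec([np.pi*np.sin(np.radians(11.7)),np.pi*np.cos(np.radians(11.7)),0]);print(Rg.as_matrix().round(2))
jog(np.array([.462,.222,.06]),Rg)
s=snap("top");T=s["img"].astype(int);g=T.sum(2)//3
for y in range(190,201): print(y,''.join((chr(65+v//10) if (T[y,x].max()-T[y,x].min())<30 else '.') for x in range(340,370) for v in [g[y,x]]))
```

```text
17.15 0.05545995643505245 4.5573887979844585 [ 0.21610417  0.039111   -1.08258887] [0.38547041 0.01261048 0.14396609]
[[-0.92  0.4   0.  ]
 [ 0.4   0.92 -0.  ]
 [-0.    0.   -1.  ]]
shift [-0.0555  0.1448  0.1808] turn deg [29.82 -4.7  17.29]
190 ........PPPQSROLLNMLMNPRRR....
191 ........QPPQTTOKLONK..........
192 ........QPPQTSNJMRQK..........
193 ........PPPQTSMJNSRL..........
194 ........OPPQSSMLOSRL..........
195 .......NOPPQSSOOQSRL..........
196 ........OPPQSSPPRSQ...........
197 .......OOOOPRRPPRSQ...........
198 .......ONNNOQQPPQSP...........
199 ........KJJKMNMMNPO...........
200 ...........HJJJJ..............
```

Request:
jog_arm(steps=[-0.003,0.008,0.01,1.6,-0.3,1,0.65,-0.008,0.022,0.027,4.5,-0.7,2.6,0.65,-0.014,0.036,0.045,7.5,-1.2,4.3,0.65,-0.02,0.052,0.065,10.7,-1.7,6.2,0.65,-0.026,0.068,0.085,14,-2.2,8.1,0.65,-0.032,0.084,0.105,17.3,-2.7,10,0.65,-0.038,0.1,0.125,20.6,-3.3,12,0.65,-0.044,0.116,0.145,23.9,-3.8,13.9,0.65,-0.05,0.13,0.163,26.8,-4.2,15.6,0.65,-0.054,0.14,0.175,28.8,-4.5,16.7,0.65,-0.0555,0.145,0.181,29.8,-4.7,17.3,0.65,-0.0555,0.145,0.181,29.8,-4.7,17.3,0.65])

```text
t: 18.4
tcp_pos: [0.4651, 0.2237, 0.0599]
orientation: [0.633, 3.075, 0.001]
ft_force: [0.4, 0.2, -1.4]
width: 0.0556
gripper_force: 4.5
```

Request:
jog_arm(steps=[0,0,0.015,0,0,0,0.65,0,0,0.03,0,0,0,0.65,0,0,0.045,0,0,0,0.65,0,0,0.055,0,0,0,0.65,0,0,0.06,0,0,0,0.65,0,0,0.064,0,0,0,0.65,0,0,0.066,0,0,0,0.65,0,0,0.066,0,0,0,0.65])

```text
t: 19.2
tcp_pos: [0.4647, 0.2216, -0.0055]
orientation: [0.637, 3.074, 0.0]
ft_force: [0.1, -0.5, -2.0]
width: 0.0559
gripper_force: 4.5
```

Request:
jog_arm(steps=[0,0,0.002,0,0,0,0.65,0,0,0.004,0,0,0,0.65,0,0,0.006,0,0,0,0.65,0,0,0.008,0,0,0,0.65,0,0,0.0095,0,0,0,0.65,0,0,0.0095,0,0,0,0.65])

```text
t: 19.8
tcp_pos: [0.4642, 0.2214, -0.0155]
orientation: [0.636, 3.075, -0.001]
ft_force: [0.6, -0.7, -0.7]
width: 0.0556
gripper_force: 4.5
```

Request:
jog_arm(steps=[0,0,0.0015,0,0,0,0.65,0,0,0.003,0,0,0,0.65,0,0,0.004,0,0,0,0.65,0,0,0.004,0,0,0,0.65])

```text
t: 20.2
tcp_pos: [0.4645, 0.2215, -0.0193]
orientation: [0.637, 3.075, 0.0]
ft_force: [0.2, -0.3, -0.3]
width: 0.0555
gripper_force: 4.5
```

Request:
jog_arm(steps=[0,0,0.001,0,0,0,0.65,0,0,0.002,0,0,0,0.65,0,0,0.002,0,0,0,0.65,0,0,0.002,0,0,0,0.65])

```text
t: 20.6
tcp_pos: [0.4649, 0.2214, -0.0203]
orientation: [0.636, 3.074, -0.0]
ft_force: [-1.7, -1.8, 5.0]
width: 0.0556
gripper_force: 4.9
```

The pliers rest on the table with 5 N upward force. I'll release and rise.

Request:
jog_arm(steps=[0,0,0,0,0,0,0.67,0,0,0,0,0,0,0.69,0,0,0,0,0,0,0.72,0,0,0,0,0,0,0.8,0,0,0,0,0,0,0.9,0,0,0,0,0,0,0.9,0,0,-0.01,0,0,0,0.9,0,0,-0.03,0,0,0,0.9,0,0,-0.06,0,0,0,0.9,0,0,-0.1,0,0,0,0.9,0,0,-0.15,0,0,0,0.9,0,0,-0.15,0,0,0,0.9])

```text
t: 21.8
tcp_pos: [0.4705, 0.224, 0.1371]
orientation: [0.634, 3.061, 0.014]
ft_force: [0.7, 0.1, 1.8]
width: 0.0767
gripper_force: 0.0
```

Run:
```python
from h import *
q=arm.read_state();print(q["t"],q["width"],q["gripper_force"],q["ft_force"],q["tcp_pos"])
s=snap("wrist");im=s["img"].astype(int)
m=((im.min(2)>190)&(im.max(2)-im.min(2)<25)).astype(np.uint8);k=cv2.connectedComponentsWithStats(m)
c=[(k[3][i].round(1),k[2][i][4]) for i in range(1,k[0]) if 20<k[2][i][4]<1000];print(c)
print("exp pivot",proj(s,R.from_euler('z',np.radians(-23.4)).apply([[0,0,.021],[.06,.0285,.019],[.06,-.0285,.019]])+[.4649+.05,.2214-.021,0]))
t=snap("top")["img"].astype(int);t0=cv2.imread("pics/top0.png")[:,:,::-1].astype(int)
d=abs(t-t0).sum(2)>90
for n,(x,y) in dict(tinA=(251,181),tinB=(389,219),mug=(174,208)).items(): print(n,d[y-15:y+16,x-15:x+16].sum())
g=t.sum(2)//3
for y in range(190,200): print(y,''.join((chr(65+v//10) if (t[y,x].max()-t[y,x].min())<30 else '.') for x in range(340,370) for v in [g[y,x]]))
W=im.sum(2)//3
for y in range(120,320,6): print(y,''.join('#' if (W[y,x]<70) else 'o' if im[y,x].max()-im[y,x].min()<25 else '.' for x in range(200,360,3)))
```

```text
21.8 0.07668227830962886 0.0 [0.71361668 0.08803499 1.80155026] [0.4704533  0.22397449 0.13710729]
[(array([543.5, 172.5]), np.int32(387)), (array([270.3, 254.8]), np.int32(140)), (array([467.7, 303.8]), np.int32(754))]
exp pivot [[273.13427224 256.42864527]
 [303.95491767 314.89261261]
 [242.69099315 315.24759784]]
tinA 0
tinB 0
mug 0
190 ........OPPPRROLLMMLMNPQRQ....
191 ........PPPQSSNKLNNJ..........
192 ........PPPQTSMJMQPK..........
193 ........PPPQSRMJNRQK..........
194 ........OPPQSRMLOSQK..........
195 .......NOOPPSSONQSQK..........
196 .......NOOOPRRPPQSQ...........
197 .......NOOOPRRPPRSP...........
198 .......ONNNOPQPPQRP...........
199 ........KJJKMMMMNPO...........
120 .#....................................................
126 .#.....#####........................####..............
132 .#.....#####.......................#####....#.........
138 .#......#####.....................######....#.........
144 .#......#####.....................#####...............
150 ##.......#####....................#####...............
156 ####.....#####...................#####................
[... 893 characters left out ...]
..............###o#oooooo#.........................
258 #..............##ooooooooooooo##.......#..............
264 #.............##oo#o...oo..ooooo#.....................
270 #.............#ooo............ooo#....................
276 #.............ooo..............ooo....................
282 #............ooo................ooo...#...............
288 #...........ooo#................#ooo..#...............
294 #...........ooo.................#ooo..................
300 #...........ooo#................#ooo..................
306 #...........ooo#................oooo.#................
312 .....................................#................
318 #....................................#...o............
```

The pliers lie flat in the expected place, the band is still shut, and the tins and mug have not moved. I'll let the arm settle and hand in.

Request:
jog_arm(steps=[0,0,0,0,0,0,0.9,0,0,0,0,0,0,0.9,0,0,0,0,0,0,0.9])

```text
t: 22.2
tcp_pos: [0.4629, 0.221, 0.127]
orientation: [-0.637, -3.075, 0.003]
ft_force: [-0.2, -0.7, 0.2]
width: 0.0768
gripper_force: 0.0
```

```bash
python3 -c "
from rig import arm
print(arm.sign_off())"
```

```text
the job is handed in; nothing more can be done
None
```

I handed the job in at about 22 s: the band clicked and stays shut by itself, the pliers lie flat on the table the same side up, and the tins and mug have not moved; the sign-off returned no verdict.

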